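Find the thread hand of a gas outlet cap and hold the cap off

TASK

The paella burner is about to be connected, so take the brass winged cap off the manifold outlet that has the round pressure gauge. The cap unscrews in less than a third of a turn, but nobody knows whether its thread is right- or left-handed: try it gently both ways, and never pull it up hard before it is free. Lift it well clear, about 10 cm up, and finish while still holding it there, upright and still in the gripper; leave the other cap and everything else on the shelf alone.

Things in the scene. Friction and masses are not known exactly. Their poses are not given: they have to be found in the camera images.
- manifold: fixed aluminium gas manifold bar on the shelf, 70 x 300 x 40 high; origin under its centre, its long side along its own y, z up; pipe stub and brass block reach 200 from the centre at its -y end. It carries two outlets 150 apart, the gauge outlet at either end
- outlet: fixed brass outlet with the pressure gauge: post 40 across, 22 high, on the manifold's top; a 17 thick neck, top 52 above the origin, is under the cap. Origin on its upright axis at the manifold's top (40 above the shelf), axes parallel to the manifold's. The gauge, a steel dial facing up, 50 across, 26 high, is centred 80 from the axis towards +x
- cap: loose brass cap (about 120 g) on the gauge outlet: knurled skirt 44 across, 26 high, open below; on its flat top a wing grip, a block 40 long (cap's x), 12 thick (cap's y), 30 high; total 56 high. Origin at the centre of the skirt's lower edge, z up; screwed on it is 30 above the outlet's origin (70 above the shelf), 2 of vertical play, wing along the outlet's x within 3 degrees
- cap_wing (a point): middle of the cap's wing, 48 above the cap's origin, 22 above its flat top: grip here across the 12 thickness. Turned the wrong way the cap meets a hard stop within 11 degrees (slight give); the right way it turns easily at the same height, held down for about 55 degrees; from about 60 to 95 degrees it is free and lifts straight off, further on a stop again. The hand differs from start to start and is unseen
- plain_cap: the same cap on the other outlet, without a gauge: must be left alone; origin as for the cap
- plain_wing_end (a point): end of the other cap's wing, 20 along its x and 48 above its origin
- jug_lid: bystander: blue ceramic jug lid with a knob, 90 across, 44 high; origin at its underside
- coupling: bystander: short brass tube, 30 across, 28 high, standing on end; origin at its underside
- spanner: bystander: steel open-ended spanner lying flat; origin at its underside
- beech_spoon: bystander: beech spoon, 260 long, lying flat; origin at its underside
- skimmer: bystander: steel skimmer with perforated disc, 330 long, lying flat; origin at its underside
- salt_box: bystander: closed plastic salt box, 94 x 124 x 72 high; origin at its underside
- spice_jar: bystander: small closed jar, 52 across, 90 high; origin at its underside
- cazuela: bystander: small terracotta bowl, 120 across, 40 high; origin at its underside
- plain_outlet: the fixed outlet without a gauge, otherwise like the gauge outlet; origin on its axis at the manifold's top
Mind the look-alikes: they are no part of the job. Leave any black or purple look-alike of the cap alone.

How it is judged:
On the way:
1. the cap has been turned on its outlet by more than about 37 degrees without being pulled off (angle between the x axis of cap and the x axis of outlet, either way round above 0.65 rad and z of cap in the frame of outlet below 0.036 m), for 0.02 s.
At the end, for the whole second after the job is handed in: The cap of the gauge outlet is held in the fingers (more than 1 N), its origin at least 90 mm above the outlet's origin (60 mm above where it sat), upright within 23 degrees, still, touching neither outlet nor manifold; the other cap is still on its outlet (z of cap in the frame of outlet above 0.09 m and angle between cap's own z axis and vertical below 0.4 rad and contact force between the fingers and cap above 1 N and linear speed of cap below 0.03 m/s and angular speed of cap below 0.3 rad/s and contact force between cap and outlet below 0.05 N and contact force between cap and manifold below 0.05 N and horizontal distance between plain_cap and plain_outlet below 0.006 m and z of plain_cap in the frame of plain_outlet below 0.034 m); the arm keeps its last pose, push and grip.
It fails at once if the cap is pulled or pushed hard against its outlet (more than 100 N) (contact force between cap and outlet above 100 N).
It fails at once if the other cap is turned or lifted (its wing end moves more than 8 mm) (distance of plain_wing_end from where it was at the start of the episode above 0.008 m).
It fails at once if a bystander is pushed more than 25 mm or the jar, lid or salt box tipped (distance of any of jug_lid, coupling, spanner, beech_spoon, skimmer, salt_box, spice_jar, cazuela from where it was at the start of the episode above 0.025 m or angle between any of spice_jar, jug_lid, salt_box, coupling's own z axis and vertical above 0.5 rad).
It also fails if it takes over 45 s, if anything falls off the work surface, if the arm or the gripper's body presses on something with over 40 N, if the wrist force passes 120 N, or if a joint passes its speed limit or range.

ROBOT

A 6-joint arm with a two-finger parallel gripper is mounted at the origin on the work surface. World frame = base frame: x ahead of the robot, y to its left, z up, the work surface at z = 0. Lengths are in m, angles in rad, forces in N, time in s.
With the tool pointing down it reaches from about 0.35 to 0.975 m from the base axis. Payload 4.9 kg.
Tool frame: the origin (TCP) lies between the finger pads; the fingertips stand 17 mm ahead of it and the grasp point (between the pads) lies 2 mm behind it; z points along the fingers, y is the direction in which the jaws open and shut (so a half turn about z gives the same grasp; the last joint's range is limited). The gripper opens to 85 mm and grips with 20 to 120 N. Pads are 22 mm wide; open, the fingers measure 114 mm over their backs; the gripper's body (76 mm by 85 mm) begins 54 mm behind the grasp point. The pads swing forward as they close: fully open they stand 13 mm farther back than shut.
Start: joints at [1.23, 0.053, 1.613, -0, 1.476, -0.119], TCP at [0.137, 0.61, 0.248] pointing down, gripper open.
Joint ranges: [-3.01, 3.01], [-1.01, 2.22], [0.06, 2.58], [-1.02, 4.17], [0.09, 2.62], [-3.14, 3.14]. Speed limits (rad/s): [2.57, 2.57, 3.14, 3.14, 3.14, 3.14].

INTERFACE

Orientations are given as a unit quaternion [w, x, y, z].
In Python, from plant import state, grab_frame, camera_model, job_done, find_in, silhouettes, landmark_of gives the robot as it stands.
- The arm moves only by the shell command python3 -m crank 'ROWS'. ROWS is JSON, a list of rows, each an object with "angular": the turn, a rotation vector about the tool's x, y, z each as a share of 5 degrees, from -1 to 1, a list of three; "delta_pos": the shift along the tool's x, y, z each as a share of 3 cm, from -1 to 1, a list of three; "gripper": the opening, from 0 (shut) to 1 (fully open). In form: [{"angular": [ax, ay, az], "delta_pos": [tx, ty, tz], "gripper": gripper}, ...]. A call has 1 to 12 rows; each row shifts and turns the commanded pose from where the row before left it, along the tool's axes as they then stand; what a row does not reach is not made up. A row lasts 1/8 s, in which the tool goes at most 62.5 mm and 10.7 degrees, less where a joint would pass 70% of its speed; a pose out of reach is approached as far as the arm can. A call with a number of a shift or a turn outside -1 to 1 is refused whole. A call with a gripper value outside its range is refused whole. The fingers move at their own pace and stop on an object; the grip force is fixed at half the most. Time passes only in rows, so rows that do not move let the fingers close. It gives the time, the measured TCP pose, the force and the opening at its end, in the units of the state.
- state(): the state, without advancing time (a new reading comes with each control period).
- grab_frame(name): name is "scene" or "top" or "wrist"; returns the picture (420x560x3 uint8, red, green, blue); there is no depth.
- camera_model(name): a dict with "camera_matrix" (3x3 intrinsics, pixels), "dist_coeffs" ([k1, k2, p1, p2, k3] as OpenCV has them; the pictures are not rectified), "rvec" (rotation vector, rad) and "tvec" (3), from world to camera coordinates, as OpenCV has them; the wrist camera has in their place "mount" (4x4, takes a point from camera to tool coordinates, whose origin is the TCP and whose axes are the flange's). Camera axes: x right, y down, z forward; pixel columns grow to the right and rows downward; lengths in m; the calibration is good to about 2 mm. A picture is of the moment at which its call begins: read the wrist's pose just before it. camera_model takes no time and is no camera call.
- job_done(): hands the job in, once; it reports no verdict.
Trained networks look in the newest picture that a camera, given by its name, has taken for a name from the list of things; names that differ only in an ending like _2 or _b are one class to them, and where a whole thing is asked for, a point or a joint stands for the part that bears it (a point fixed in the world has none). Each returns a list of dicts, best first, with "conf" (0 to 1); they miss things now and then, are a little off and sometimes report something else, mostly with a low value. They report only what shows in the picture. A call takes as long as a camera call. They do not tell look-alikes from the thing itself.
- find_in(camera, target): "bbox" ([left, top, right, bottom] in pixels, round what is visible of it).
- silhouettes(camera, target): "mask" (420x560 bool, what is visible of it) and "bbox" ([left, top, right, bottom] in pixels, round what is visible of it).
- landmark_of(camera, target): "pixel" ([column, row] in pixels: a listed point, or the origin of a listed thing).
The state is a dict: "time": time; "joint_pos": joint angles; "joint_vel": joint speeds; "joint_efforts": joint torques, N m; "tool_pos": TCP position; "tool_rot": TCP orientation; "contact_force": force on the tool from outside, world axes, zero at the start; "ft_torque": the same for the moment, N m; "gripper_width": opening from 0.0 (shut) to 1.0 (fully open).
Only numpy, scipy, OpenCV 4.12 (cv2) and the standard library are available. Lean on these libraries where they do the work, as an engineer would, in place of code of your own. Each camera call takes 0.05 s, during which the arm holds its last target.

## Working session

There is one attempt and no reset: what is moved stays moved. The work goes in short steps, Python scripts to look and compute and a shell command to move; the robot and the scene stay as the last step left them, time stands still between calls to the robot, and variables do not carry over. Pictures are saved under pics/ and viewed, and the job is handed in when it is done.

```bash
mkdir -p pics; ls; python3 - <<'E'
from plant import *
import cv2
print(state())
for n in ("scene","top"):
    im=grab_frame(n); cv2.imwrite(f"pics/{n}0.png",im[:,:,::-1]); print(n,camera_model(n))
    for t in ("cap","outlet","plain_cap","manifold","cap_wing","plain_wing_end"):
        print(t,[(d['conf'],d['pixel']) for d in landmark_of(n,t)])
print(camera_model("wrist"))
E
```

```text
pics
{'time': 0.0, 'joint_pos': array([ 1.23003332e+00,  5.33572053e-02,  1.61429328e+00, -8.51899783e-06,
        1.47597084e+00, -1.18979486e-01]), 'joint_vel': array([ 0.00066957, -0.00235012,  0.00108178,  0.00071002, -0.000247  ,
       -0.00050038]), 'joint_efforts': array([-1.41753120e-03, -3.93665850e+01, -3.70178461e+01, -3.49766096e-04,
        7.07642699e-03,  1.63692300e-07]), 'tool_pos': array([0.13727496, 0.60914291, 0.24706318]), 'tool_rot': array([-2.26990979e-04,  1.10664165e-01,  9.93857341e-01, -9.88623954e-04]), 'contact_force': array([-0.03277072,  0.99485392,  0.61504845]), 'ft_torque': array([-0.03871293, -0.03813567,  0.04690368]), 'gripper_width': 0.9961135998126728}
scene {'camera_matrix': array([[432.39703513,   0.        , 283.99336131],
       [  0.        , 432.39703513, 208.68148897],
       [  0.        ,   0.        ,   1.        ]]), 'dist_coeffs': array([0.0013693, 0.       , 0.       , 0.       , 0.       ]), 'rvec': array([ 1.5441164 ,  2.15947908, -0.76036943]), 'tvec': array([ 0.27367004, -0.29583114,  1.78900103])}
cap [(0.59, [223.8, 262.0]), 
[... 1000 characters left out ...]
(0.31, [225.0, 193.6]), (0.15, [152.2, 277.4])]
plain_wing_end [(0.63, [265.8, 198.6])]
{'camera_matrix': array([[370.41969423,   0.        , 281.74909391],
       [  0.        , 370.41969423, 211.17580274],
       [  0.        ,   0.        ,   1.        ]]), 'dist_coeffs': array([-0.09989708,  0.        ,  0.        ,  0.        ,  0.        ]), 'mount': array([[ 8.97510462e-04, -9.46947932e-01, -3.21385762e-01,
         8.38353671e-02],
       [ 9.99999212e-01,  5.67855824e-04,  1.11946421e-03,
         1.50344949e-04],
       [-8.77573541e-04, -3.21386513e-01,  9.46947696e-01,
        -1.26215826e-01],
       [ 0.00000000e+00,  0.00000000e+00,  0.00000000e+00,
         1.00000000e+00]])}
```

View pics/scene0.png

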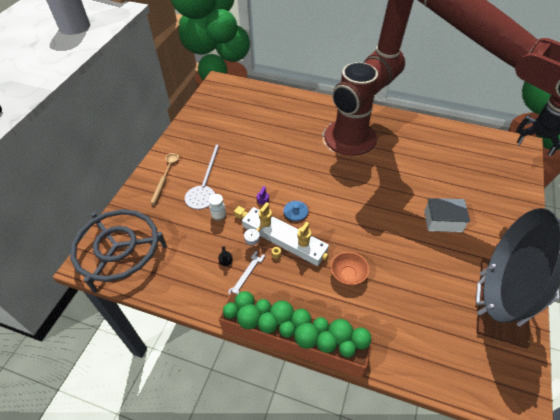

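View pics/top0.png

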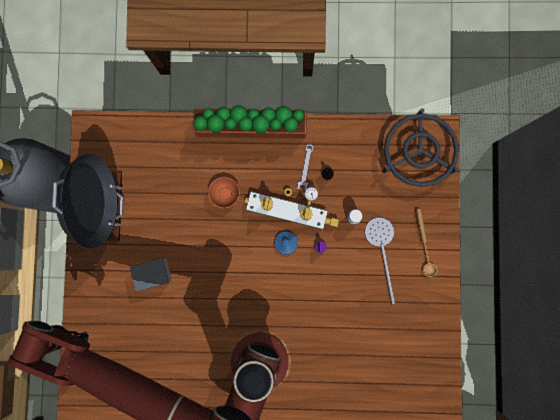

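```bash
python3 - <<'E'
import cv2
a=cv2.imread("pics/top0.png")[130:290,200:400]; cv2.imwrite("pics/topc.png",cv2.resize(a,None,fx=3.7,fy=3.7,interpolation=cv2.INTER_CUBIC))
a=cv2.imread("pics/scene0.png")[150:310,150:350]; cv2.imwrite("pics/scenec.png",cv2.resize(a,None,fx=3.7,fy=3.7,interpolation=cv2.INTER_CUBIC))
E
```

```text
(no output)
```

View pics/topc.png

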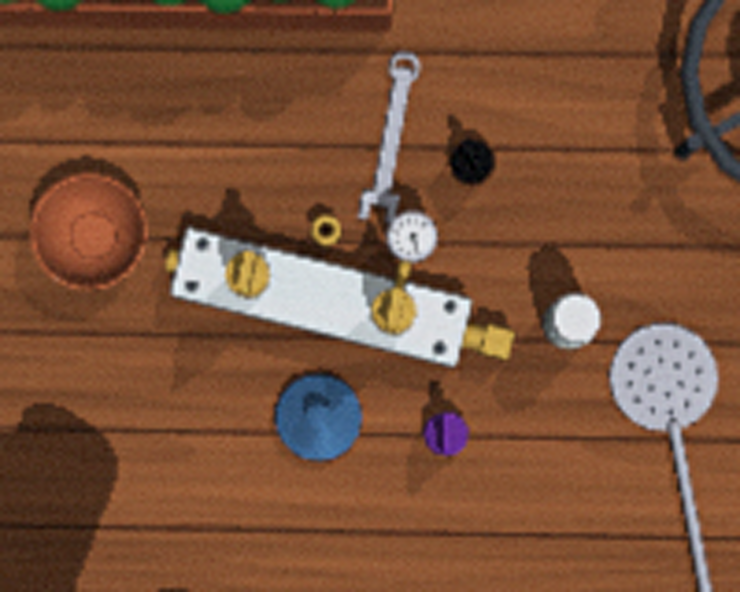

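View pics/scenec.png

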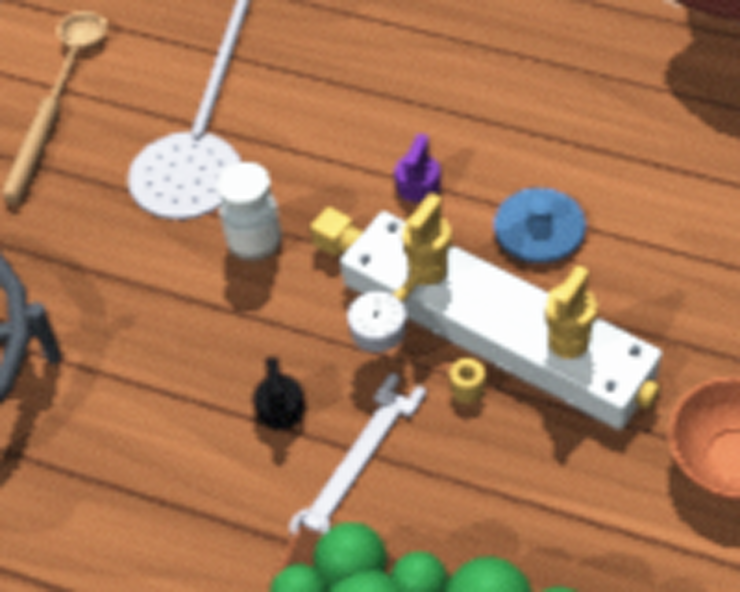

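```bash
cat > h.py <<'E'
import numpy as np, cv2
from scipy.spatial.transform import Rotation as R
from plant import *
def ray(cam,uv,Twc=None):
    m=camera_model(cam)
    p=cv2.undistortPoints(np.array([[uv]],float),m['camera_matrix'],m['dist_coeffs'])[0,0]
    d=np.array([p[0],p[1],1.])
    if cam=='wrist':
        q=np.roll(Twc['tool_rot'],-1); Rt=R.from_quat(q).as_matrix(); M=m['mount']
        return Rt@M[:3,3]+Twc['tool_pos'], Rt@M[:3,:3]@d
    Rm=cv2.Rodrigues(m['rvec'])[0]
    return -Rm.T@m['tvec'], Rm.T@d
def atz(cam,uv,z,s=None):
    o,d=ray(cam,uv,s); return o+d*(z-o[2])/d[2]
def proj(cam,P,s=None):
    m=camera_model(cam); P=np.atleast_2d(np.array(P,float))
    if cam=='wrist':
        q=np.roll(s['tool_rot'],-1); Rt=R.from_quat(q).as_matrix(); M=m['mount']
        Pt=(P-s['tool_pos'])@Rt; Pc=(Pt-M[:3,3])@M[:3,:3]
        return cv2.projectPoints(Pc,np.zeros(3),np.zeros(3),m['camera_matrix'],m['dist_coeffs'])[0][:,0]
    return cv2.projectPoints(P,m['rvec'],m['tvec'],m['camera_matrix'],m['dist_coeffs'])[0][:,0]
E
python3 - <<'E'
from h import *
f=lambda c:(c[0]/3.7+200,c[1]/3.7+130)
g=lambda c:(c[0]/3.7+150,c[1]/3.7+150)
for n,c,z in [('TL',(187,228),.04),('BL',(172,294),.04),('TR',(470,300),.04),('BR',(456,366),.04),('cap',(395,308),.126),('cap skirt',(394,311),.096),('gauge',(411,237),.066),('plain',(248,273),.126),('jar',(574,320),.09),('spanL',(373,205),0.01),('purple',(447,433),.056)]:
    print(n,atz('top',f(c),z).round(4))
for n,c,z in [('capwing top',(427,207),.126),('gauge',(376,320),.066),('Ltop',(388,213),.04),('L2',(344,260),.04),('R1',(658,352),.04),('R2',(625,407),.04)]:
    print('scene',n,atz('scene',g(c),z).round(4))
E
```

```text
TL [0.6334 0.0454 0.04  ]
BL [0.5656 0.0593 0.04  ]
TR [ 0.5641 -0.2439  0.04  ]
BR [ 0.4968 -0.2305  0.04  ]
cap [ 0.5483 -0.1658  0.126 ]
cap skirt [ 0.5476 -0.1656  0.096 ]
gauge [ 0.6246 -0.1824  0.066 ]
plain [ 0.5803 -0.0221  0.126 ]
jar [ 0.5419 -0.3435  0.09  ]
spanL [ 0.6636 -0.1445  0.01  ]
purple [ 0.4287 -0.2213  0.056 ]
scene capwing top [ 0.5484 -0.1635  0.126 ]
scene gauge [ 0.6372 -0.1804  0.066 ]
scene Ltop [ 0.5031 -0.2234  0.04  ]
scene L2 [ 0.5678 -0.2416  0.04  ]
scene R1 [0.573  0.0593 0.04  ]
scene R2 [0.6367 0.0475 0.04  ]
```

The brass capped outlets are at top-image (267,204), plain, and (307,213), next to the round dial at (311,194). The purple (321,247) and black (327,173) look-alikes stand on the shelf. The target is the (307,213) cap, because a brass arm joins it to the gauge in the enlarged crop. The manifold fit gives an outlet at about (0.549, -0.165), matching the cap at (0.548, -0.166). The x axis yaw is about -13.4°, and the tool is already aligned with it.

```bash
R='x'; python3 -m crank '[{"angular":[0,0,0],"delta_pos":[-0.8,-0.92,0],"gripper":1},{"angular":[0,0,0],"delta_pos":[-0.8,-0.92,0],"gripper":1},{"angular":[0,0,0],"delta_pos":[-0.8,-0.92,0],"gripper":1},{"angular":[0,0,0],"delta_pos":[-0.8,-0.92,0],"gripper":1},{"angular":[0,0,0],"delta_pos":[-0.8,-0.92,0],"gripper":1},{"angular":[0,0,0],"delta_pos":[-0.8,-0.92,0],"gripper":1},{"angular":[0,0,0],"delta_pos":[-0.8,-0.92,0],"gripper":1},{"angular":[0,0,0],"delta_pos":[-0.8,-0.92,0],"gripper":1},{"angular":[0,0,0],"delta_pos":[-0.8,-0.92,0],"gripper":1},{"angular":[0,0,0],"delta_pos":[-0.8,-0.92,0],"gripper":1},{"angular":[0,0,0],"delta_pos":[-0.8,-0.92,0],"gripper":1},{"angular":[0,0,0],"delta_pos":[-0.8,-0.92,0],"gripper":1}]'
python3 -m crank '[{"angular":[0,0,0],"delta_pos":[-0.8,-0.92,0],"gripper":1},{"angular":[0,0,0],"delta_pos":[-0.8,-0.92,0],"gripper":1},{"angular":[0,0,0],"delta_pos":[-0.8,-0.92,0],"gripper":1},{"angular":[0,0,0],"delta_pos":[-0.8,-0.92,0],"gripper":1},{"angular":[0,0,0],"delta_pos":[-0.8,-0.92,0],"gripper":1},{"angular":[0,0,0],"delta_pos":[-0.8,-0.92,0],"gripper":1},{"angular":[0,0,0],"delta_pos":[-0.8,-0.92,0],"gripper":1},{"angular":[0,0,0],"delta_pos":[-0.8,-0.92,0],"gripper":1},{"angular":[0,0,0],"delta_pos":[-0.8,-0.92,0],"gripper":1},{"angular":[0,0,0],"delta_pos":[-0.8,-0.92,0],"gripper":1},{"angular":[0,0,0],"delta_pos":[-0.8,-0.92,0],"gripper":1},{"angular":[0,0,0],"delta_pos":[-0.8,-0.92,0],"gripper":1},{"angular":[0,0,0],"delta_pos":[0,0,0],"gripper":1}]' || true
python3 - <<'E'
from plant import *
s=state(); print(s['time'],s['tool_pos'],s['tool_rot'],s['joint_pos'])
E
```

```text
time: 2.2
tool_pos: [0.346, 0.2222, 0.2486]
tool_rot: [0.0, 0.111, 0.994, 0.0]
contact_force: [-0.3, -0.6, 0.5]
gripper_width: 0.999
2.2 [0.34601667 0.22217665 0.24859108] [4.09683866e-04 1.10608158e-01 9.93863981e-01 2.33372601e-04] [ 3.89350538e-01 -5.01152605e-01  2.08043866e+00  1.66074821e-05
  1.56136377e+00 -9.59776029e-01]validation failed for argument at $...
```

```bash
python3 -m crank '[{"angular":[0,0,0],"delta_pos":[-0.8,-0.92,0],"gripper":1},{"angular":[0,0,0],"delta_pos":[-0.8,-0.92,0],"gripper":1},{"angular":[0,0,0],"delta_pos":[-0.8,-0.92,0],"gripper":1},{"angular":[0,0,0],"delta_pos":[-0.8,-0.92,0],"gripper":1},{"angular":[0,0,0],"delta_pos":[-0.8,-0.92,0],"gripper":1},{"angular":[0,0,0],"delta_pos":[-0.8,-0.92,0],"gripper":1},{"angular":[0,0,0],"delta_pos":[-0.8,-0.92,0],"gripper":1},{"angular":[0,0,0],"delta_pos":[-0.8,-0.92,0],"gripper":1},{"angular":[0,0,0],"delta_pos":[-0.8,-0.92,0],"gripper":1},{"angular":[0,0,0],"delta_pos":[-0.8,-0.92,0],"gripper":1},{"angular":[0,0,0],"delta_pos":[-0.8,-0.92,0],"gripper":1},{"angular":[0,0,0],"delta_pos":[0,0,0],"gripper":1}]'
python3 - <<'E'
from h import *
s=state(); im=grab_frame('wrist'); cv2.imwrite('pics/w1.png',im[:,:,::-1])
print(s['time'],s['tool_pos'],s['tool_rot'],s['joint_pos'])
for t in ('cap','cap_wing','outlet','manifold'):
    print(t,[(d['conf'],d['pixel']) for d in landmark_of('wrist',t)])
th=np.radians(-13.4); x=np.array([np.cos(th),np.sin(th),0]); y=np.array([-x[1],x[0],0]); c=np.array([.5485,-.1655,0])
P=[c+x*a+y*b+[0,0,.126] for a in(-.02,.02) for b in (-.006,.006)]
print(proj('wrist',P,s))
E
```

```text
time: 3.7
tool_pos: [0.5368, -0.1328, 0.2482]
tool_rot: [-0.0, 0.112, 0.994, -0.0]
contact_force: [-0.1, 0.1, 0.1]
gripper_width: 1.001
3.7 [ 0.53682424 -0.1327858   0.24818726] [-1.44080739e-04  1.11975395e-01  9.93710967e-01 -6.12281584e-05] [-3.76976727e-01 -1.18979916e-01  1.78072588e+00 -1.94395368e-04
  1.48009277e+00 -1.72333397e+00]
cap [(0.96, [170.4, 88.8]), (0.84, [248.8, 213.9]), (0.69, [223.9, 328.8])]
cap_wing [(0.91, [221.3, 354.1]), (0.83, [245.6, 230.4]), (0.6, [151.7, 85.1])]
outlet [(0.81, [253.2, 204.0])]
manifold [(0.88, [322.4, 191.1])]
[[231.54985541 208.69620889]
 [248.47465116 208.8564704 ]
 [233.41824955 259.74821584]
 [249.52761346 259.94014621]]
```

View pics/w1.png

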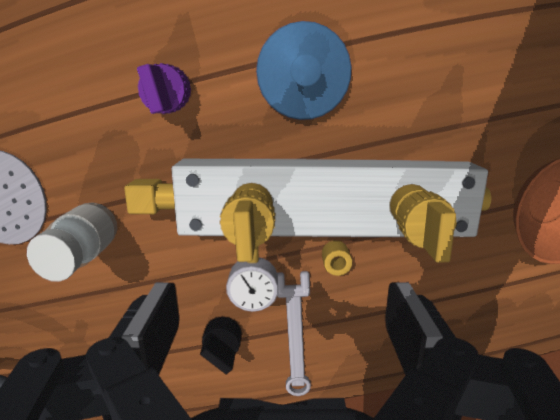

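The wrist view shows the target cap at about (245,215), with the dial at (252,285) attached to it by a brass arm. The purple look-alike is at (163,88) and the black one at (221,343). I'll enlarge it with the predicted wing overlaid.

```bash
cat > ov.py <<'E'
from h import *
import sys
def ov(im,s,c,yaw,fn,box,k,z0=.07):
    th=np.radians(yaw); x=np.array([np.cos(th),np.sin(th),0]); y=np.array([-x[1],x[0],0]); c=np.array([c[0],c[1],0.])
    big=cv2.resize(im[box[1]:box[3],box[0]:box[2],::-1],None,fx=k,fy=k,interpolation=cv2.INTER_CUBIC)
    f=lambda P:((proj('wrist',P,s)-[box[0],box[1]]+.5)*k).astype(int)
    cv2.polylines(big,[f([c+x*a+y*b+[0,0,z0+.056] for a,b in((-.02,-.006),(-.02,.006),(.02,.006),(.02,-.006))])],True,(0,0,255),1)
    for r,z,col in((.022,z0+.026,(0,255,0)),(.022,z0,(255,0,0))):
        cv2.polylines(big,[f([c+r*(np.cos(t)*x+np.sin(t)*y)+[0,0,z] for t in np.linspace(0,6.28,40)])],True,col,1)
    cv2.imwrite(fn,big)
E
python3 - <<'E'
from ov import *
im=cv2.imread('pics/w1.png')[:,:,::-1]; s=state()
ov(im,s,(.5485,-.1655),-13.4,'pics/w1o.png',(170,140,320,310),3.5)
E
```

```text
(no output)
```

View pics/w1o.png

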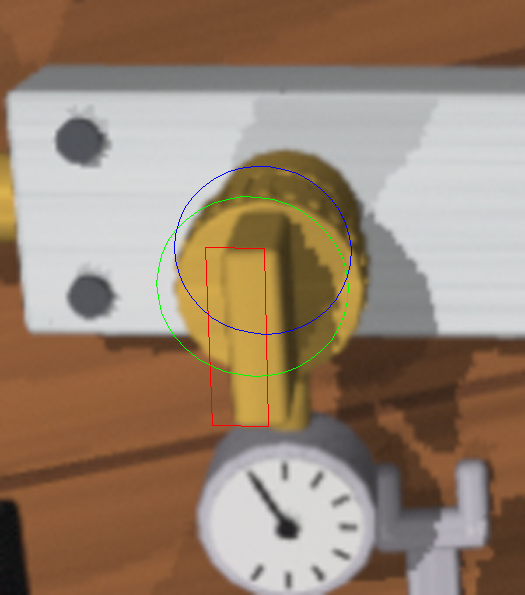

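```bash
python3 -m crank '[{"angular":[0,0,0],"delta_pos":[-0.31,-0.43,0.8],"gripper":1},{"angular":[0,0,0],"delta_pos":[-0.31,-0.43,0.8],"gripper":1},{"angular":[0,0,0],"delta_pos":[0,0,0],"gripper":1},{"angular":[0,0,0],"delta_pos":[0,0,0],"gripper":1}]'
python3 - <<'E'
from ov import *
s=state(); im=grab_frame('wrist'); cv2.imwrite('pics/w2.png',im[:,:,::-1])
print(s['time'],s['tool_pos'],s['tool_rot'],s['joint_pos'])
ov(im,s,(.5493,-.1619),-12.5,'pics/w2o.png',(190,120,390,320),3)
E
```

```text
time: 4.45
tool_pos: [0.5489, -0.1596, 0.2013]
tool_rot: [0.0, 0.11, 0.994, 0.0]
contact_force: [-0.5, -0.6, -0.1]
gripper_width: 1.005
4.45 [ 0.54893995 -0.15959984  0.20130257] [4.68142762e-04 1.10339426e-01 9.93893853e-01 8.92886314e-07] [-4.13233929e-01 -4.08069322e-02  1.78628764e+00  2.85166739e-04
  1.39521876e+00 -1.76295081e+00]
```

View pics/w2o.png

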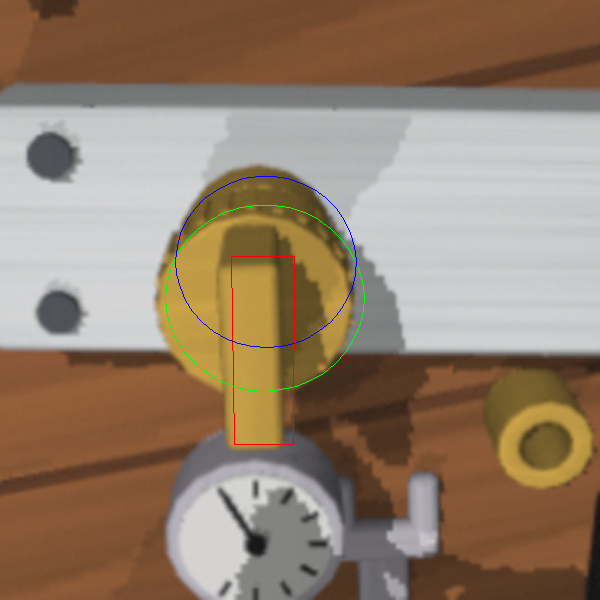

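View pics/w2.png

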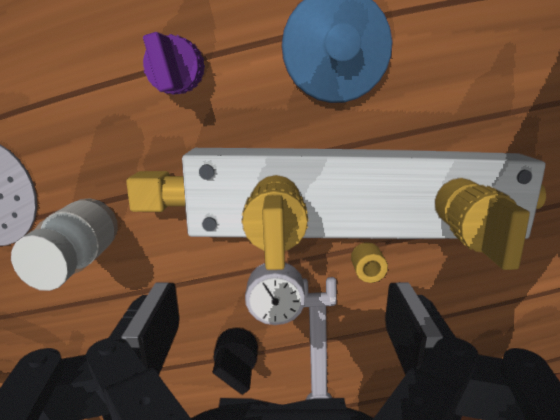

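```bash
python3 -m crank '[{"angular":[0,0,-0.3],"delta_pos":[-0.04,-0.14,0],"gripper":1},{"angular":[0,0,0],"delta_pos":[0,0,0.7],"gripper":1},{"angular":[0,0,0],"delta_pos":[0,0,0.7],"gripper":1},{"angular":[0,0,0],"delta_pos":[0,0,0.7],"gripper":1},{"angular":[0,0,0],"delta_pos":[0,0,0.65],"gripper":1},{"angular":[0,0,0],"delta_pos":[0,0,0],"gripper":1},{"angular":[0,0,0],"delta_pos":[0,0,0],"gripper":1}]'
python3 - <<'E'
from ov import *
s=state(); im=grab_frame('wrist'); cv2.imwrite('pics/w3.png',im[:,:,::-1])
print(s['time'],s['tool_pos'],s['tool_rot'],s['joint_pos'])
ov(im,s,(.5492,-.164),-11.2,'pics/w3o.png',(190,120,390,320),3)
E
```

```text
time: 5.38
tool_pos: [0.5494, -0.1648, 0.1182]
tool_rot: [0.0, 0.098, 0.995, -0.0]
contact_force: [0.1, -0.5, -0.3]
gripper_width: 1.002
5.375 [ 0.54940154 -0.16479512  0.11816717] [ 3.24226170e-04  9.76636583e-02  9.95219420e-01 -1.07150111e-04] [-4.21141199e-01  4.70221679e-02  1.84480498e+00  2.98149814e-06
  1.24908256e+00 -1.79629929e+00]
```

View pics/w3o.png

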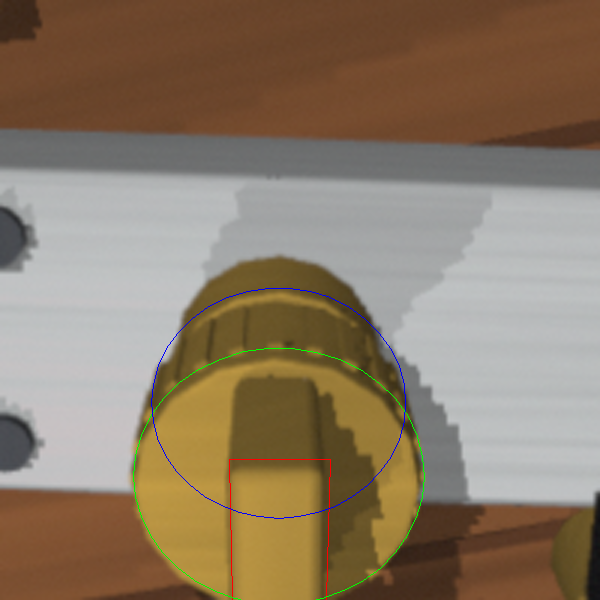

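View pics/w3.png

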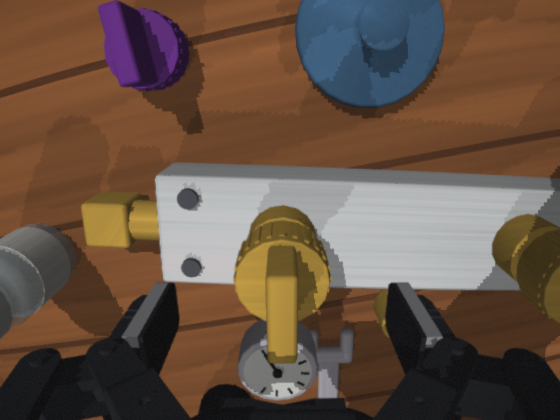

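The overlay matches the wing within about 1 mm and 1°, and the wing lies parallel to the pads at image column 281. Closing the gripper now.

```bash
python3 -m crank '[{"angular":[0,0,0],"delta_pos":[0,0,0],"gripper":0},{"angular":[0,0,0],"delta_pos":[0,0,0],"gripper":0},{"angular":[0,0,0],"delta_pos":[0,0,0],"gripper":0},{"angular":[0,0,0],"delta_pos":[0,0,0],"gripper":0},{"angular":[0,0,0],"delta_pos":[0,0,0],"gripper":0},{"angular":[0,0,0],"delta_pos":[0,0,0],"gripper":0}]'
python3 - <<'E'
from ov import *
s=state(); im=grab_frame('wrist'); cv2.imwrite('pics/w4.png',im[:,:,::-1])
for k in ('time','tool_pos','tool_rot','contact_force','ft_torque','gripper_width'): print(k,s[k])
E
```

```text
time: 6.18
tool_pos: [0.5492, -0.1647, 0.1181]
tool_rot: [0.0, 0.098, 0.995, -0.0]
contact_force: [0.6, -0.1, 1.7]
gripper_width: 0.126
time 6.175
tool_pos [ 0.54920608 -0.16474937  0.11808626]
tool_rot [ 2.38894189e-04  9.76909218e-02  9.95216769e-01 -9.95343122e-05]
contact_force [ 0.60441979 -0.06120043  1.66708548]
ft_torque [-0.07205785 -0.00857856 -0.02478252]
gripper_width 0.1256192350208905
```

View pics/w4.png

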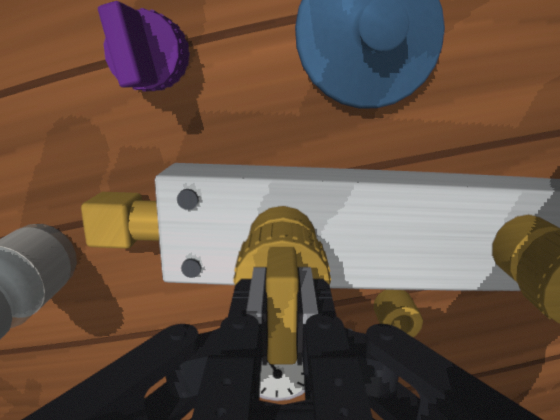

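```bash
cat > st.py <<'E'
from plant import *
import numpy as np
s=state(); q=s['tool_rot']; a=np.degrees(2*np.arctan2(q[2],q[1]))
print('t',round(s['time'],2),'pos',s['tool_pos'].round(4),'yaw(out x)',round((a-180+90)%180-90,2),'F',s['contact_force'].round(1),'T',s['ft_torque'].round(2),'w',round(float(s['gripper_width']),3),'j6',s['joint_pos'][5].round(3),'eff6',s['joint_efforts'][5].round(2),s['joint_efforts'][0].round(1))
E
python3 st.py
python3 -m crank '[{"angular":[0,0,0.4],"delta_pos":[0,0,0],"gripper":0},{"angular":[0,0,0.4],"delta_pos":[0,0,0],"gripper":0},{"angular":[0,0,0.4],"delta_pos":[0,0,0],"gripper":0},{"angular":[0,0,0],"delta_pos":[0,0,0],"gripper":0}]' >/dev/null; python3 st.py
python3 -m crank '[{"angular":[0,0,0.4],"delta_pos":[0,0,0],"gripper":0},{"angular":[0,0,0.4],"delta_pos":[0,0,0],"gripper":0},{"angular":[0,0,0],"delta_pos":[0,0,0],"gripper":0}]' >/dev/null; python3 st.py
```

```text
t 6.22 pos [ 0.5492 -0.1648  0.1181] yaw(out x) -11.21 F [-1.  -0.4  1.8] T [-0.01  0.05  0.05] w 0.129 j6 -1.796 eff6 0.0 0.1
t 6.72 pos [ 0.5493 -0.1646  0.1181] yaw(out x) -17.23 F [1.  0.9 3.3] T [ 0.14 -0.02 -0.03] w 0.122 j6 -1.691 eff6 0.06 -0.4
t 7.1 pos [ 0.5492 -0.1646  0.1181] yaw(out x) -21.23 F [-0.4  1.9  4.1] T [ 0.21 -0.12 -0.04] w 0.126 j6 -1.621 eff6 0.06 -0.7
```

```bash

python3 -m crank '[{"angular":[0,0,0.4],"delta_pos":[0,0,0],"gripper":0},{"angular":[0,0,0.3],"delta_pos":[0,0,0],"gripper":0},{"angular":[0,0,0],"delta_pos":[0,0,0],"gripper":0}]' >/dev/null; python3 st.py
python3 -m crank '[{"angular":[0,0,0.4],"delta_pos":[0,0,0],"gripper":0},{"angular":[0,0,0],"delta_pos":[0,0,0],"gripper":0}]' >/dev/null; python3 st.py
python3 -m crank '[{"angular":[0,0,0.4],"delta_pos":[0,0,0],"gripper":0},{"angular":[0,0,0],"delta_pos":[0,0,0],"gripper":0}]' >/dev/null; python3 st.py
```

```text
t 7.47 pos [ 0.5492 -0.1646  0.1181] yaw(out x) -24.73 F [0.8 1.3 4.7] T [ 0.25 -0.11  0.03] w 0.126 j6 -1.56 eff6 0.05 -0.8
t 7.72 pos [ 0.5492 -0.1646  0.1181] yaw(out x) -26.73 F [-0.2  1.3  4.9] T [ 0.23 -0.08 -0.05] w 0.131 j6 -1.525 eff6 0.05 -0.8
t 7.97 pos [ 0.5492 -0.1647  0.1181] yaw(out x) -28.73 F [0.9 1.  5.2] T [ 0.25 -0.12 -0.02] w 0.13 j6 -1.49 eff6 0.05 -0.8
```

```bash

python3 -m crank '[{"angular":[0,0,0.8],"delta_pos":[0,0,0],"gripper":0},{"angular":[0,0,0.8],"delta_pos":[0,0,0],"gripper":0},{"angular":[0,0,0],"delta_pos":[0,0,0],"gripper":0}]' >/dev/null; python3 st.py
python3 - <<'E'
from h import *
im=grab_frame('wrist'); cv2.imwrite('pics/w5.png',im[:,:,::-1])
E
```

```text
t 8.35 pos [ 0.5492 -0.1647  0.1181] yaw(out x) -36.75 F [-0.8  1.1  5.4] T [ 0.24 -0.06  0.03] w 0.13 j6 -1.351 eff6 0.08 -0.7
```

View pics/w5.png

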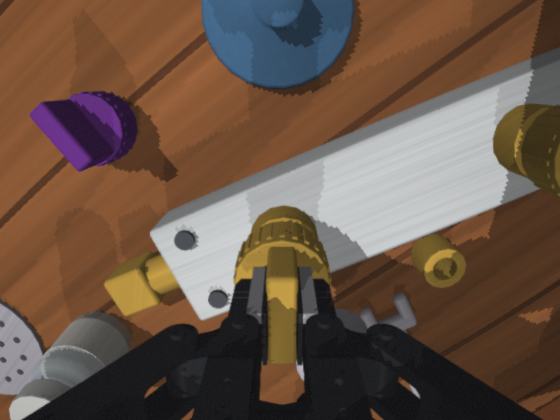

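The wing turns with the pads. It is now 23° from the outlet axis with no torque, so clockwise is the free direction. Continuing to about 75°.

```bash

python3 -m crank '[{"angular":[0,0,0.8],"delta_pos":[0,0,0],"gripper":0},{"angular":[0,0,0.8],"delta_pos":[0,0,0],"gripper":0},{"angular":[0,0,0.8],"delta_pos":[0,0,0],"gripper":0},{"angular":[0,0,0.8],"delta_pos":[0,0,0],"gripper":0},{"angular":[0,0,0],"delta_pos":[0,0,0],"gripper":0}]' >/dev/null; python3 st.py
python3 -m crank '[{"angular":[0,0,0.8],"delta_pos":[0,0,0],"gripper":0},{"angular":[0,0,0.8],"delta_pos":[0,0,0],"gripper":0},{"angular":[0,0,0.8],"delta_pos":[0,0,0],"gripper":0},{"angular":[0,0,0.8],"delta_pos":[0,0,0],"gripper":0},{"angular":[0,0,0],"delta_pos":[0,0,0],"gripper":0}]' >/dev/null; python3 st.py
python3 -m crank '[{"angular":[0,0,0.8],"delta_pos":[0,0,0],"gripper":0},{"angular":[0,0,0.8],"delta_pos":[0,0,0],"gripper":0},{"angular":[0,0,0.8],"delta_pos":[0,0,0],"gripper":0},{"angular":[0,0,0.8],"delta_pos":[0,0,0],"gripper":0},{"angular":[0,0,0],"delta_pos":[0,0,0],"gripper":0}]' >/dev/null; python3 st.py
python3 - <<'E'
from h import *
im=grab_frame('wrist'); cv2.imwrite('pics/w6.png',im[:,:,::-1])
E
```

```text
t 9.03 pos [ 0.5496 -0.1642  0.1181] yaw(out x) -52.68 F [2.5 4.1 5.5] T [ 0.66 -0.53 -0.03] w 0.131 j6 -1.073 eff6 0.12 -2.5
t 9.65 pos [ 0.5497 -0.1643  0.1181] yaw(out x) -68.62 F [3.7 3.2 3.6] T [ 0.66 -0.74 -0.03] w 0.13 j6 -0.794 eff6 0.1 -2.6
t 10.28 pos [ 0.5503 -0.1634  0.1181] yaw(out x) -84.61 F [5.1 7.1 4.5] T [ 1.17 -1.11 -0.05] w 0.126 j6 -0.515 eff6 0.12 -4.4
```

View pics/w6.png

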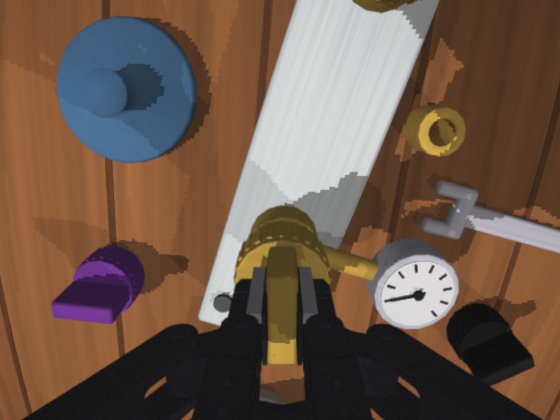

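```bash

python3 -m crank '[{"angular":[0,0,0.6],"delta_pos":[0.05,0.04,0],"gripper":0},{"angular":[0,0,0.4],"delta_pos":[0,0,0],"gripper":0},{"angular":[0,0,0],"delta_pos":[0,0,0],"gripper":0}]' >/dev/null; python3 st.py
python3 -m crank '[{"angular":[0,0,0],"delta_pos":[0,0,-0.1],"gripper":0},{"angular":[0,0,0],"delta_pos":[0,0,0],"gripper":0}]' >/dev/null; python3 st.py
python3 -m crank '[{"angular":[0,0,0],"delta_pos":[0,0,-0.1],"gripper":0},{"angular":[0,0,0],"delta_pos":[0,0,0],"gripper":0}]' >/dev/null; python3 st.py
```

```text
t 10.7 pos [ 0.5507 -0.1628  0.1181] yaw(out x) -89.66 F [3.7 4.1 4.2] T [ 0.67 -0.83  0.03] w 0.127 j6 -0.424 eff6 0.08 -2.7
t 10.95 pos [ 0.5504 -0.1626  0.1195] yaw(out x) -89.66 F [ 7.6  2.3 -2.1] T [ 0.53 -1.4   0.03] w 0.128 j6 -0.424 eff6 0.03 -2.7
t 11.2 pos [ 0.5502 -0.1624  0.1221] yaw(out x) -89.66 F [ 6.   3.  -3.2] T [ 0.6  -1.37  0.05] w 0.125 j6 -0.424 eff6 0.04 -2.9
```

```bash

python3 -m crank '[{"angular":[0,0,0],"delta_pos":[0.02,0.03,-0.1],"gripper":0},{"angular":[0,0,0],"delta_pos":[0,0,0],"gripper":0}]' >/dev/null; python3 st.py
python3 -m crank '[{"angular":[0,0,0],"delta_pos":[0,0,-0.1],"gripper":0},{"angular":[0,0,0],"delta_pos":[0,0,-0.1],"gripper":0},{"angular":[0,0,0],"delta_pos":[0,0,0],"gripper":0}]' >/dev/null; python3 st.py
```

```text
t 11.45 pos [ 0.5503 -0.1621  0.1251] yaw(out x) -89.66 F [ 3.8  2.6 -2.8] T [ 0.48 -0.78 -0.01] w 0.126 j6 -0.422 eff6 0.03 -1.9
t 11.82 pos [ 0.5501 -0.1627  0.1326] yaw(out x) -89.71 F [ 0.2  1.  -2. ] T [-0.03 -0.03 -0.02] w 0.125 j6 -0.421 eff6 -0.0 0.0
```

```bash

python3 -m crank '[{"angular":[0,0,0],"delta_pos":[0,0,-0.3],"gripper":0},{"angular":[0,0,0],"delta_pos":[0,0,-0.5],"gripper":0},{"angular":[0,0,0],"delta_pos":[0,0,-0.5],"gripper":0},{"angular":[0,0,0],"delta_pos":[0,0,-0.5],"gripper":0},{"angular":[0,0,0],"delta_pos":[0,0,-0.5],"gripper":0},{"angular":[0,0,0],"delta_pos":[0,0,-0.5],"gripper":0},{"angular":[0,0,0],"delta_pos":[0,0,-0.3],"gripper":0},{"angular":[0,0,0],"delta_pos":[0,0,0],"gripper":0},{"angular":[0,0,0],"delta_pos":[0,0,0],"gripper":0},{"angular":[0,0,0],"delta_pos":[0,0,0],"gripper":0},{"angular":[0,0,0],"delta_pos":[0,0,0],"gripper":0}]' >/dev/null; python3 st.py
python3 - <<'E'
from h import *
im=grab_frame('wrist'); im2=grab_frame('scene')
a=cv2.resize(im2[150:300,150:350,::-1],(560,420),interpolation=cv2.INTER_CUBIC)
cv2.imwrite('pics/w7.png',cv2.resize(np.vstack([im[:,:,::-1],a]),None,fx=.7,fy=.7))
E
```

```text
t 13.2 pos [ 0.5507 -0.1623  0.2251] yaw(out x) -89.71 F [-0.5 -0.  -2.3] T [ 0.03 -0.06 -0.03] w 0.129 j6 -0.421 eff6 0.0 0.0
```

View pics/w7.png

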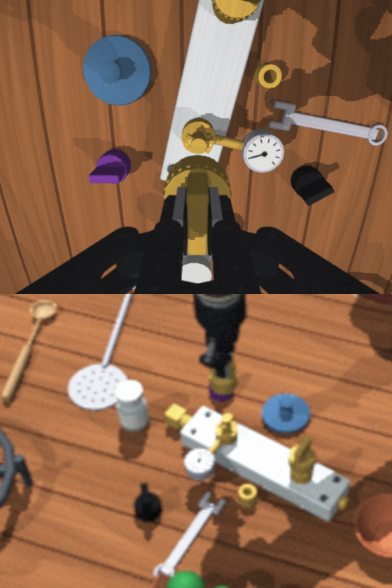

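```bash
python3 -c "
from plant import *
print(job_done()); s=state(); print(s['time'],s['tool_pos'],s['gripper_width'],abs(s['joint_vel']).max())"
```

```text
the job is handed in; nothing more can be done
None
the job is handed in; nothing more can be done
```

The brass cap from the gauge outlet is off. I handed the job in with it held upright and still in the gripper, about 107 mm above where it sat.

- **Unscrewing:** I gripped the wing and turned it gently clockwise as seen from above. It passed the 11° stop zone with almost no torque, so I never needed to try the other way. I turned it to about 76° from the outlet's x axis, with the height constant at 0.118 m. The tool shifted sideways by about 1 mm with up to about 9 N of side force; I re-centred it before lifting. The first lift steps needed only about 3 N of pull.
- **Last checks before handing in:**
  - The clock was at 13.2 s, with the gripper stopped on the wing (opening 0.13) and about 2 N on the wrist, roughly the cap's weight.
  - The pictures show the gauge outlet bare and the held cap clear of it.
  - The other cap is still in place, and nothing else on the shelf appears to have moved. I judged that by eye rather than measuring it.
- **Disagreements:** The first top-camera estimate of the cap was about 2–3 mm off the wrist camera's; I used the wrist camera. The state could not be read again after handing in.

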